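Put the analysed metal samples away in their trays

ROBOT

A 6-joint arm with a two-finger parallel gripper is mounted at the origin on the work surface. World frame = base frame: x ahead of the robot, y to its left, z up, the work surface at z = 0. Lengths are in m, angles in rad, forces in N, time in s.
With the tool pointing down it reaches from about 0.35 to 0.8 m from the base axis. Payload 7.3 kg.
Tool frame: the origin (TCP) lies between the finger pads; the fingertips stand 25 mm ahead of it and the grasp point (between the pads) lies 6 mm ahead of it (r.tip_extent is the distance from the TCP to the fingertips, in m); z points along the fingers, y is the line along which they close (so a half turn about z gives the same grasp; the last joint's range is limited). The gripper opens to 85 mm and grips with 20 to 120 N. Pads are 22 mm wide; open, the fingers measure 114 mm over their backs; the gripper's body (76 mm by 85 mm) begins 54 mm behind the grasp point. The pads swing forward as they close: fully open they stand 13 mm farther back than shut.
Start: joints at [1.048, 0.342, 1.524, -0, 1.275, -0.146], TCP at [0.193, 0.488, 0.256] pointing down, gripper open.
Joint ranges: [-2.53, 2.53], [-0.77, 2.02], [0.04, 2.7], [-1, 4.14], [0.28, 2.66], [-3.11, 3.11]. Speed limits (rad/s): [2.57, 2.57, 3.14, 3.14, 3.14, 3.14].

INTERFACE

Orientations are given as a unit quaternion [x, y, z, w].
In Python, from workcell import r, command_gripper, optics gives the robot as it stands. The module is installed in compiled form; this text tells all that it offers. Calls block until the motion is done:
- r.reach(position, orientation): joint-space move of the TCP to a pose.
- r.move_straight(position, orientation=None, speed=0.15, max_force=None): straight line of the TCP; orientation=None keeps the orientation; speed is the mean speed in m/s. With max_force (N) it stops when the force on the tool has changed by that much, and returns True; else False.
- r.movej(angles): joint-space move.
- command_gripper(opening, force=None): finger opening in m; force is the grip in N (None keeps the last); returns when the fingers have stopped.
- r.hold(seconds).
- r.solve_ik(position, orientation): joint angles nearest the present ones, or None.
- r.read_state(): the state.
- optics.get_image(name): name is "scene" or "top"; returns (picture, depth): 384x512x3 uint8, red, green, blue; 384x512 float32, m along the optical axis (not along the pixel's ray), 0 where there is no reading.
- optics.camera_model(name): a dict with "K" (3x3 intrinsics, pixels), "R" (3x3) and "t" (3): a world point X has camera coordinates R X + t. Camera axes: x right, y down, z forward; pixel columns grow to the right and rows downward; lengths in m; the calibration is good to about 2 mm. A picture is of the moment at which its call begins. camera_model takes no time and is no camera call.
A pose or a line that the arm cannot do raises r.PlanningError and nothing moves.
- r.finish_job(): hands the job in; it is judged then, once.
The state is a dict: "time_s": time; "joint_positions": joint angles; "dq": joint speeds; "tau": joint torques, N m; "eef_pos": TCP position; "eef_rot": TCP orientation; "contact_force": force on the tool from outside, world axes, zero at the start; "torque": the same for the moment, N m; "grip_width": finger opening in m; "grip_force": force on a finger pad.
Only numpy, scipy, OpenCV 4.12 (cv2) and the standard library are available. Lean on these libraries where they do the work, as an engineer would, in place of code of your own. Each camera call takes 0.05 s, during which the arm holds its last target. There are 200 camera calls.

TASK

The spark analysis is finished: put the five steel samples away, each in the blue tray whose mark shows its shape (both round pucks, both square blocks, the one lollipop). Every sample must lie flat on its tray's floor with its spark spots up, none stacked or resting on a rim, and the brush and the jar stay where they are.

Things in the scene. Friction and masses are not known exactly. Their poses are not given: they have to be found in the camera images.
- puck1: loose round puck of bare steel standing on its flat: diameter 46 mm, 28 mm high, two small dark spark spots on its top, about 0.37 kg. Origin: centre of its underside, z up. There are two alike.
- puck2: loose round puck of bare steel standing on its flat: diameter 46 mm, 28 mm high, two small dark spark spots on its top, about 0.37 kg. Origin: centre of its underside, z up. There are two alike.
- block1: loose square block of bare steel: 42 x 42 mm, 28 mm high, two small dark spark spots on its top, about 0.37 kg. Origin: centre of its underside, x and y square to its sides, z up. There are two alike.
- block2: loose square block of bare steel: 42 x 42 mm, 28 mm high, two small dark spark spots on its top, about 0.37 kg. Origin: centre of its underside, x and y square to its sides, z up. There are two alike.
- pin: loose steel lollipop sample lying flat, 20 mm thick and 90 mm long: a round disc of diameter 40 mm with a straight stem 14 mm wide, about 0.3 kg. Origin: underside, middle of its length, z up; the disc's centre is 25 mm along +x, the stem runs along -x to its end at -45 mm (its straight sides are free from x = +6 mm to -45 mm). Balances about 8 mm along +x. Two small dark spark spots on its disc.
- tray_round: fixed shallow blue tray, open on top: inside 124 mm (its x) by 84 mm (its y), walls 4 mm thick, rim 12 mm above the table, floor 4 mm thick. Origin: underside, centre of the 124 x 84 mm opening; z up. Beyond its +x end wall is a white ledge (46 mm long, 92 mm wide, flush with the rim) bearing a flat dark 2.5 mm mark: a disc, 34 mm across. The tray for pucks.
- tray_square: fixed shallow blue tray, open on top: inside 124 mm (its x) by 84 mm (its y), walls 4 mm thick, rim 12 mm above the table, floor 4 mm thick. Origin: underside, centre of the 124 x 84 mm opening; z up. Beyond its +x end wall is a white ledge (46 mm long, 92 mm wide, flush with the rim) bearing a flat dark 2.5 mm mark: a square, 30 mm. The tray for blocks.
- tray_pin: fixed shallow blue tray, open on top: inside 124 mm (its x) by 84 mm (its y), walls 4 mm thick, rim 12 mm above the table, floor 4 mm thick. Origin: underside, centre of the 124 x 84 mm opening; z up. Beyond its +x end wall is a white ledge (46 mm long, 92 mm wide, flush with the rim) bearing a flat dark 2.5 mm mark: a lollipop (disc with a stem). The tray for the lollipop sample.
- brush: bystander: the hand brush for cleaning the spark stand, lying on the table to the left of the samples; leave it.
- jar: bystander: a closed jar, 56 mm across and 65 mm high, to the right of the samples; leave it.
Not all that is in view belongs to the job. Leave any purple or yellow look-alike of the block1 alone.

How it is judged:
At the end, for the whole second after the job is handed in: Both pucks are in the disc-marked tray, both blocks in the square-marked tray and the lollipop in the lollipop-marked tray, each on the tray's floor (underside within about 2 mm of it, tilt under 0.06 rad), spark spots up, released and at rest (x of puck1 in the frame of tray_round between -0.055 and 0.055 m and y of puck1 in the frame of tray_round between -0.04 and 0.04 m and z of puck1 in the frame of tray_round between 0.002 and 0.0065 m and angle between each of puck1, puck2, block1, block2, pin's own z axis and vertical below 0.06 rad and linear speed of each of puck1, puck2, block1, block2, pin below 0.02 m/s and angular speed of each of puck1, puck2, block1, block2, pin below 0.2 rad/s and x of puck2 in the frame of tray_round between -0.055 and 0.055 m and y of puck2 in the frame of tray_round between -0.04 and 0.04 m and z of puck2 in the frame of tray_round between 0.002 and 0.0065 m and x of block1 in the frame of tray_square between -0.055 and 0.055 m and y of block1 in the frame of tray_square between -0.04 and 0.04 m and z of block1 in the frame of tray_square between 0.002 and 0.0065 m and x of block2 in the frame of tray_square between -0.055 and 0.055 m and y of block2 in the frame of tray_square between -0.04 and 0.04 m and z of block2 in the frame of tray_square between 0.002 and 0.0065 m and x of pin in the frame of tray_pin between -0.035 and 0.035 m and y of pin in the frame of tray_pin between -0.04 and 0.04 m and z of pin in the frame of tray_pin between 0.002 and 0.0065 m); the robot touches nothing.
It fails at once if the brush is shifted by more than 30 mm (distance of brush from where it was at the start of the episode above 0.03 m).
It fails at once if the jar is shifted by more than 30 mm (distance of jar from where it was at the start of the episode above 0.03 m).
It also fails if it takes over 99 s, if anything falls off the work surface, if the arm or the gripper's body presses on something with over 40 N, if the wrist force passes 120 N, or if a joint passes its speed limit or range.

## Working session

There is one attempt and no reset: what is moved stays moved. The work goes in short steps, each a Python script; the robot and the scene stay as the last script left them, time stands still between calls to the robot, and variables do not carry over. Pictures are saved under pics/ and viewed, at most 14 in all, crops included, and the job is handed in when it is done.

```bash
mkdir -p pics; python3 - <<'E'
from workcell import r, optics
import cv2,numpy as np
for n in("top","scene"):
    p,d=optics.get_image(n); np.savez(f"{n}.npz",p=p,d=d); cv2.imwrite(f"pics/{n}0.png",cv2.resize(p[...,::-1],(800,600),interpolation=cv2.INTER_CUBIC))
    m=optics.camera_model(n); print(n,np.round(m["K"],1).tolist(),np.round(m["R"],3).tolist(),np.round(m["t"],3), -m["R"].T@m["t"], d[d>0].min(),d.max())
print(r.read_state()["time_s"],r.tip_extent,r.read_state()["eef_rot"])
E
```

```text
top [[393.6, 0.0, 257.7], [0.0, 393.6, 190.7], [0.0, 0.0, 1.0]] [[-0.005, -1.0, -0.02], [-0.991, 0.008, -0.133], [0.133, 0.019, -0.991]] [0.024 0.479 1.189] [ 0.31710942 -0.00187625  1.24210513] 0.5557829 2.1908524
scene [[492.0, 0.0, 262.1], [0.0, 492.0, 191.1], [0.0, 0.0, 1.0]] [[-0.849, 0.528, -0.0], [0.415, 0.665, -0.621], [-0.328, -0.527, -0.784]] [ 0.445 -0.173  1.629] [0.98304228 0.73919288 1.1695644 ] 0.93284047 3.431641
0.1 0.025 [ 1.87293749e-01  9.82303719e-01 -6.36947296e-04 -2.24293853e-04]
```

View pics/top0.png

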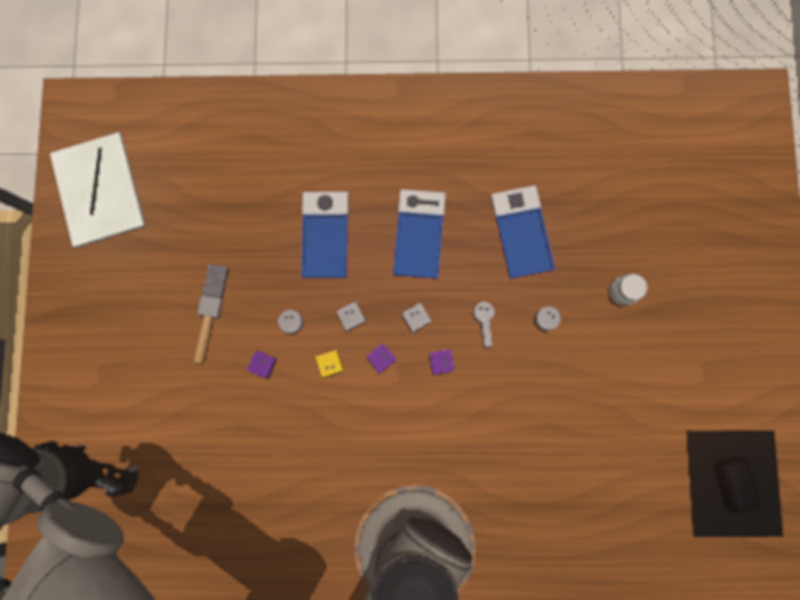

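View pics/scene0.png

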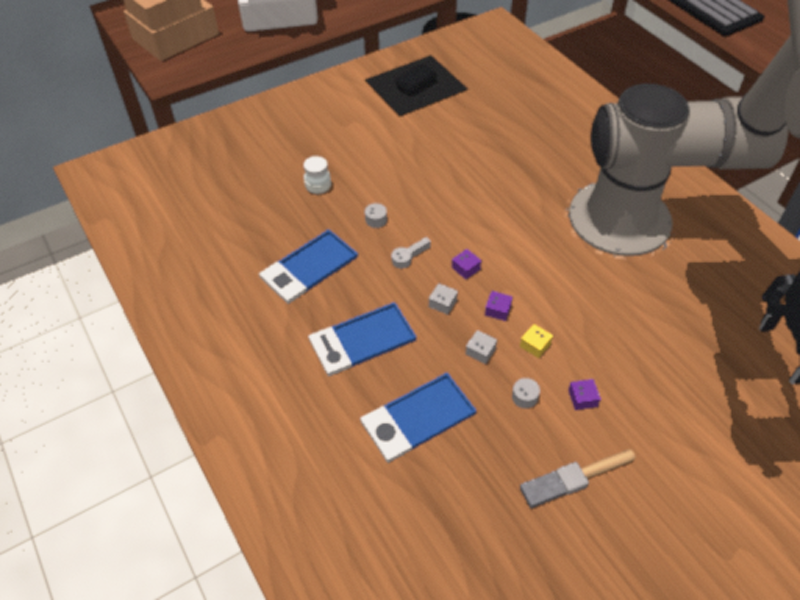

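Top view, in 800x600 px:
- **Steel pucks:** (290,321) and (547,319).
- **Steel blocks:** (350,316) and (416,317).
- **Lollipop:** (485,322).
- **Trays:** disc (325,245), lollipop (418,246), square (523,243).
- **Square candidates:** the purple (262,364), (381,358), (441,362) and yellow (329,363) ones are look-alikes. Only the two bare grey ones fit the description.

Next I measure these and confirm them in a crop.

```bash
cat > vis.py <<'E'
import cv2,numpy as np
from workcell import optics
def ray(m,px,z):
    px=np.asarray(px,float).reshape(-1,2); c=-m["R"].T@m["t"]
    d=np.c_[px,np.ones(len(px))]@np.linalg.inv(m["K"]).T@m["R"]
    return (c+d*((z-c[2])/d[:,2])[:,None])
def world(m,d):
    v,u=np.mgrid[:d.shape[0],:d.shape[1]]
    pc=np.stack([u,v,np.ones_like(u)],-1)@np.linalg.inv(m["K"]).T*d[...,None]
    return (pc-m["t"])@m["R"]
def rect(P):
    (c,s,a)=cv2.minAreaRect((P[:,:2]*1000).astype(np.float32))
    return np.r_[c,s,a].round(1)
def comps(mask,amin):
    n,l,st,ce=cv2.connectedComponentsWithStats(mask.astype(np.uint8))
    return [(l==i) for i in range(1,n) if st[i,4]>=amin]
def edge(k):
    c,_=cv2.findContours(k.astype(np.uint8),cv2.RETR_EXTERNAL,cv2.CHAIN_APPROX_NONE); return max(c,key=len)[:,0,:]
def look(name,p,d):
    m=optics.camera_model(name); h=cv2.cvtColor(p,cv2.COLOR_RGB2HSV); W=world(m,d)
    roi=(W[...,0]>.33)&(W[...,0]<.8)&(abs(W[...,1])<.34)&(d>0)&(W[...,2]<.1)
    out=[]
    for k in comps(roi&(h[...,1]>120)&(h[...,0]>100)&(h[...,0]<125),150):
        out.append(("tray",rect(ray(m,edge(k),.012)),np.percentile(W[k][:,2],[5,95])*1000))
    for k in comps(roi&(h[...,1]<75),40):
        z=W[k][:,2]; top=np.percentile(z,80); t=k&(W[...,2]>top-.008)
        P=ray(m,edge(t),top)
        ys,xs=np.nonzero(t)
        out.append(("grey",rect(P),(W[t].mean(0)*1000).round(1),"px",xs.mean().round(),ys.mean().round(),len(xs)))
    return out
E
python3 - <<'E'
import numpy as np,cv2
from vis import look
for n in("top","scene"):
    f=np.load(n+".npz"); print(n)
    for o in look(n,f["p"],f["d"]): print(*o)
p=np.load("top.npz")["p"][110:250,140:430,::-1]; cv2.imwrite("pics/crop1.png",cv2.resize(p,(797,385),interpolation=cv2.INTER_CUBIC))
E
```

```text
top
tray [ 594.1 -226.8  124.8   85.6   11. ] [-0.21153638  9.88179389]
tray [591.4  -8.8  84.5 124.9  84.7] [-0.03881865  9.07640897]
tray [591.  182.5  83.4 120.8  89.5] [ 0.39309009 10.48187369]
grey [ 681.8 -209.7   49.6   92.5   11. ] [ 679.1 -212.7   12.1] px 330.0 129.0 454
grey [677.  -16.2  91.8  57.1  84.8] [673.2 -13.9  12.3] px 268.0 132.0 467
grey [623.5 184.3  90.4 160.8  89.4] [669.6 186.7  12.5] px 206.0 133.0 470
grey [ 429.  -137.3   37.3   87.3   88.6] [ 437.2 -140.5   19.6] px 310.0 204.0 204
grey [445.4 126.1  42.   41.5  26.8] [445.9 126.7  28.5] px 224.0 202.0 182
grey [442.9  -4.   42.2  41.9  30.3] [443.2  -4.2  28.2] px 266.0 202.0 184
grey [ 439.5 -262.8   43.    43.6   88.1] [ 439.3 -264.    27.8] px 350.0 203.0 171
grey [436.  246.4  42.4  43.5  45.5] [436.3 247.1  28.6] px 185.0 205.0 170
scene
tray [ 599.1 -224.7  124.5   92.9   10.9] [-1.24901975 11.16282303]
tray [597.6  -6.9  92.9 126.   84.8] [-0.88942328 11.35409788]
tray [596.9 184.4  91.6 126.3  89.6] [-0.78734321 11.82770862]
grey [ 444.7 -262.9   50.2   39.1   59.3] [ 443.9 -262.8   26.2] px 240.0 136.0 121
grey [ 686.9 -207.7   50.4  100.8    9.6] [ 681.  -209.6   10.8] px 182.0 179.0 410
grey [ 434.  -133.8   42.    88.2   84.6] [ 440.8 -138.8   18. ] px 261.0 161.0 174
grey [447.3  -2.1  46.   43.8  34.9] [446.7  -2.6  26.1] px 284.0 189.0 177
grey [686.4 -13.1  97.2  48.1  84.8] [679.5 -13.7  11.5] px 213.0 223.0 481
grey [450.3 129.   45.4  43.9  26.1] [450.  128.1  26.6] px 308.0 220.0 204
grey [686.3 185.6  95.3  48.6  89.3] [681.6 185.2  11.6] px 248.0 277.0 596
grey [440.6 249.9  47.9  43.1  53.3] [440.5 249.2  26.9] px 337.0 250.0 206
```

View pics/crop1.png

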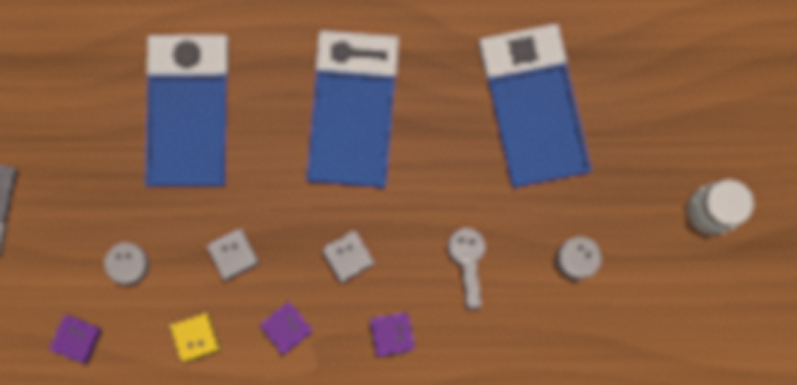

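The crop shows two grey pucks at (125,262) and (580,257), two grey blocks at (232,253) and (348,255), and the lollipop with its disc at (467,245) and stem end at (473,305). All have their spots up. The trays' marks are disc, lollipop and square from left to right. The two cameras differ by about 4 mm in x everywhere, so I average them. Heights and sizes fit the description.

```bash
cat > act.py <<'E'
import numpy as np
from workcell import r, command_gripper
def quat(p,deg):
    best=None
    for t in(deg,deg+180,deg-180):
        f=np.radians(t+90)/2; q=[np.cos(f),np.sin(f),0,0]
        j=r.solve_ik(p,q)
        if j is not None and (best is None or abs(j[5])<best[0]): best=(abs(j[5]),q)
    return best[1]
def pick(x,y,th,z,opening=.085,force=60):
    q=quat([x,y,.13],th); command_gripper(opening)
    r.reach([x,y,.13],q); hit=r.move_straight([x,y,z],speed=.12,max_force=15)
    command_gripper(0,force); s=r.read_state()
    r.move_straight([x,y,.13]); w=r.read_state()["grip_width"]
    print("pick hit",hit,"z",s["eef_pos"][2].round(4),"width",round(s["grip_width"],4),round(w,4),"t",s["time_s"])
def place(x,y,th,z,width):
    q=quat([x,y,.13],th); r.reach([x,y,.13],q)
    hit=r.move_straight([x,y,z],speed=.1,max_force=10); e=r.read_state()["eef_pos"]
    command_gripper(width); r.hold(.2); r.move_straight([x,y,.13])
    s=r.read_state(); print("place hit",hit,np.round(e,4),"t",s["time_s"])
def intray(c,yaw,dx,dy=0):
    a=np.radians(yaw); return c[0]+dx*np.cos(a)-dy*np.sin(a), c[1]+dx*np.sin(a)+dy*np.cos(a)
ROUND=((.594,.1835),-.5); PIN=((.5945,-.0078),-5.2); SQ=((.5967,-.2257),11)
E
python3 - <<'E'
import numpy as np
from vis import *
for n,u in(("top",(310,204)),("scene",(261,161))):
    f=np.load(n+".npz"); m=optics.camera_model(n); W=world(m,f["d"]); h=cv2.cvtColor(f["p"],cv2.COLOR_RGB2HSV)
    k=[k for k in comps((h[...,1]<75)&(W[...,2]>.011)&(W[...,2]<.1),40) if k[u[1]-4:u[1]+5,u[0]-4:u[0]+5].any()][0]
    v,x=np.nonzero(k); P=ray(m,np.c_[x,v],.02)[:,:2]; c=P.mean(0); a=np.linalg.svd(P-c,full_matrices=False)[2][0]; a*=np.sign(a[0])
    s=(P-c)@a; w=(P-c)@np.r_[-a[1],a[0]]; print(n,c.round(4),"yaw",np.degrees(np.arctan2(a[1],a[0])).round(1),"mid",(c+a*(s.min()+s.max())/2).round(4),np.ptp(s),np.ptp(w),np.ptp(w[s<-.01]))
from act import *
pick(.4383,.2481,89.5,.034); print(r.read_state()["grip_force"])
x,y=intray(*ROUND,.029); place(x,y,89.5,.039,.060)
p,d=optics.get_image("top"); cv2.imwrite("pics/a.png",cv2.resize(p[100:250,140:430,::-1],(797,412),interpolation=cv2.INTER_CUBIC))
E
```

```text
top [ 0.4372 -0.1402] yaw 5.4 mid [ 0.4291 -0.141 ] 0.08860292063751857 0.038215257709491995 0.014631661159028801
scene [ 0.4419 -0.1372] yaw 7.1 mid [ 0.4348 -0.138 ] 0.09351153778437804 0.041761625281316966 0.019118505554364805
pick hit False z 0.035 width 0.0441 0.0441 t 3.0917
61.56969666481018
place hit True [0.6217 0.1833 0.039 ] t 6.8417
```

View pics/a.png

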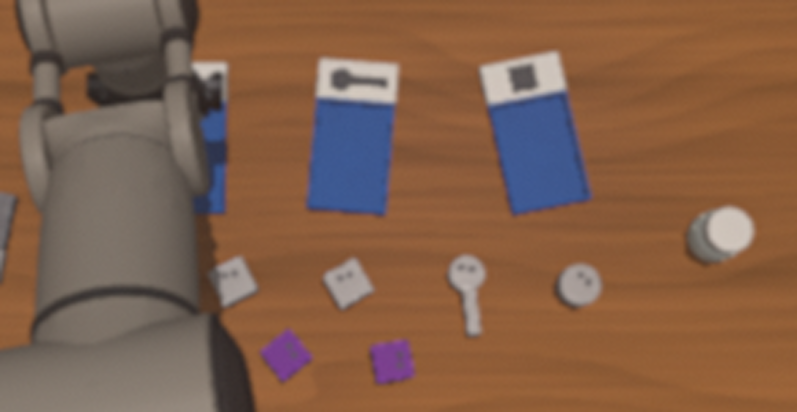

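The arm hides the placed puck. I move above the second puck and look from there.

```bash
python3 - <<'E'
from vis import *
from act import *
r.reach([.442,-.263,.13],quat([.442,-.263,.13],89.5))
p,d=optics.get_image("top"); [print(*o) for o in look("top",p,d)]
cv2.imwrite("pics/b.png",cv2.resize(p[100:250,140:430,::-1],(797,412),interpolation=cv2.INTER_CUBIC))
E
```

```text
tray [ 594.1 -226.8  124.8   85.8   10.9] [-0.32404288 10.12791366]
tray [591.4  -8.8  84.5 124.9  84.7] [0.2340781  9.15460675]
tray [591.  182.5  83.4 120.8  89.5] [ 0.61821221 10.72560202]
grey [ 681.8 -209.3   49.7   93.3   11. ] [ 679.1 -212.2   11.9] px 330.0 129.0 456
grey [676.8 -16.2  91.7  57.2  84.6] [679.1 -15.   12.4] px 269.0 130.0 437
grey [6.599e+02 1.839e+02 8.930e+01 9.030e+01 4.000e-01] [679.2 184.3  12.7] px 207.0 131.0 436
grey [6.181e+02 1.853e+02 4.230e+01 4.110e+01 6.000e-01] [618.8 185.1  32.6] px 206.0 147.0 162
grey [584.  -54.6   2.9  13.1  63.2] [589.  -54.8   6.9] px 282.0 158.0 22
grey [576.6 228.2  65.2   0.    1. ] [550.8 204.1   9.4] px 201.0 170.0 45
grey [ 429.  -137.5   37.3   87.3   88.8] [ 437.6 -140.3   19.7] px 310.0 204.0 207
grey [445.9 126.4  40.6  41.6  26.4] [446.1 126.4  28.7] px 224.0 202.0 182
grey [443.1  -3.9  41.6  42.   30.5] [443.5  -4.1  28. ] px 266.0 202.0 182
```

View pics/b.png

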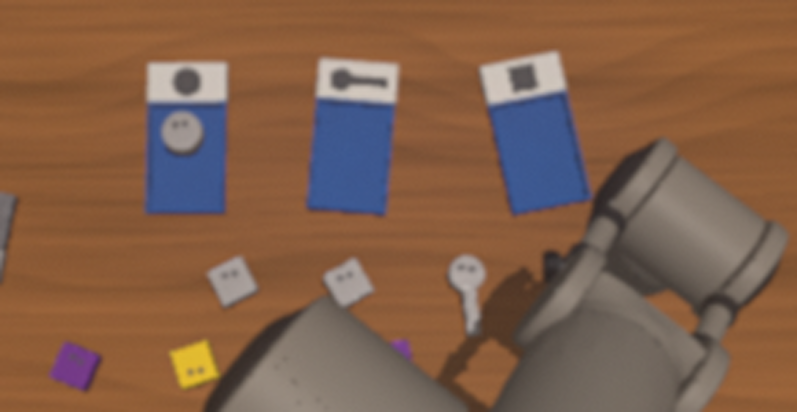

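The picture shows the first puck flat at (182,132) in the disc tray: its top is at 32.6 mm, which is floor plus 28 mm. I carry on with the others.

```bash
python3 - <<'E'
from vis import *
from act import *
pick(.442,-.263,89.5,.034)
x,y=intray(*ROUND,-.028); place(x,y,89.5,.039,.060)
pick(.424,-.1403,96,.028)
x,y=intray(*PIN,-.008); place(x,y,84.8,.033,.040)
pick(.445,-.0032,122,.034)
x,y=intray(*SQ,.029); place(x,y,101,.039,.056)
r.reach([.448,.1274,.13],quat([.448,.1274,.13],116.5))
for n in("top","scene"):
    p,d=optics.get_image(n)
    for o in look(n,p,d): print(*o)
    if n=="top": cv2.imwrite("pics/c.png",cv2.resize(p[100:250,140:430,::-1],(797,412),interpolation=cv2.INTER_CUBIC))
E
```

```text
pick hit False z 0.0353 width 0.0435 0.0438 t 10.9583
place hit True [0.565  0.1834 0.0394] t 15.85
pick hit False z 0.0285 width 0.013 0.0126 t 19.9083
place hit True [ 0.5855 -0.0073  0.0326] t 23.9333
pick hit False z 0.0349 width 0.0404 0.0409 t 26.575
place hit True [ 0.6242 -0.2194  0.039 ] t 30.6083
tray [ 594.1 -227.   124.5   85.8   10.7] [-0.20018665 10.75589657]
tray [591.5  -8.9  84.1 124.9  84.8] [ 0.10116366 10.02198079]
tray [6.184e+02 1.613e+02 6.630e+01 3.870e+01 4.000e-01] [0.24555021 9.18476155]
grey [ 681.8 -209.7   49.7   92.5   11. ] [ 678.9 -213.    12. ] px 331.0 129.0 458
grey [677.  -16.2  91.8  57.1  84.8] [672.5 -13.9  12.2] px 268.0 132.0 470
grey [6.404e+02 1.838e+02 1.284e+02 9.030e+01 4.000e-01] [677.3 186.1  12.6] px 206.0 131.0 445
grey [ 618.4 -216.4   43.3   42.7   11.8] [ 618.9 -216.6   31.1] px 333.0 146.0 185
grey [6.181e+02 1.853e+02 4.220e+01 4.110e+01 6.000e-01] [611.  185.8  32.2] px 205.0 150.0 202
grey [589.2  -8.4  37.9  87.   89.6] [597.8  -6.1  24. ] px 266.0 154.0 192
tray [ 599.  -224.7  124.7   93.    10.9] [-1.50329941 11.95330397]
tray [597.6  -6.9  92.9 126.   84.8] [-1.0255631  12.49127413]
tray [596.9 184.4  91.6 126.3  89.6] [-0.32497999 12.7815883 ]
grey [ 686.8 -206.2   50.4   97.6    9.6] [ 680.2 -209.1   11. ] px 183.0 179.0 403
grey [ 623.5 -213.7   45.2   48.1   15. ] [ 623.2 -215.1   30. ] px 198.0 166.0 163
grey [539.2  39.9  21.5   7.6  50.3] [ 5.381e+02 -2.000e-01  1.030e+01] px 258.0 206.0 24
grey [686.5 -13.6  96.2  48.3  84.8] [685.6 -14.3  11.5] px 211.0 224.0 457
grey [595.7   2.1  42.2  88.8  72.2] [601.4  -4.4  22.5] px 238.0 212.0 228
grey [450.8 129.1  46.5  43.1  27.9] [449.7 128.   26.4] px 308.0 220.0 201
grey [684.6 186.   53.4  96.    2.4] [685.5 185.3  11.6] px 247.0 277.0 582
grey [569.  189.1  49.7  42.9  57. ] [595.5 187.   30.9] px 276.0 258.0 431
```

View pics/c.png

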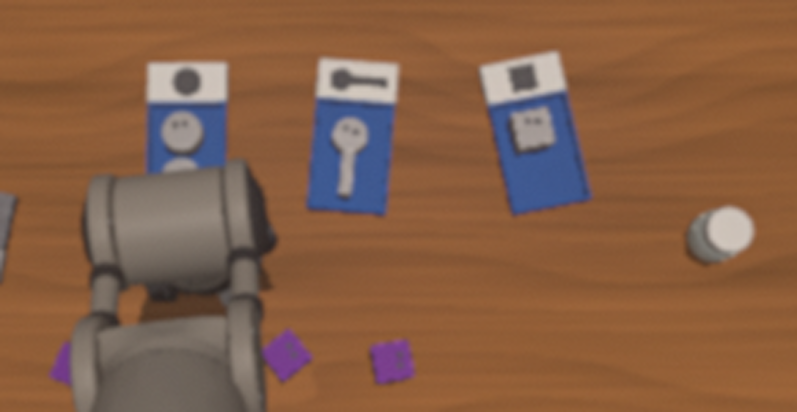

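Both pucks, the lollipop at (349,155) and one block at (532,130) lie in their trays. Only the last block is left.

```bash
python3 - <<'E'
from vis import *
from act import *
pick(.448,.1274,116.5,.034)
x,y=intray(*SQ,-.028); place(x,y,101,.039,.056)
r.reach([.35,.3,.3],quat([.35,.3,.3],90))
for n in("top","scene"):
    p,d=optics.get_image(n)
    for o in look(n,p,d): print(*o)
    q=p[100:250,140:430] if n=="top" else p[80:330,100:433]
    cv2.imwrite(f"pics/d{n}.png",cv2.resize(q[...,::-1],None,fx=2.4,fy=2.4,interpolation=cv2.INTER_CUBIC))
    h=cv2.cvtColor(p,cv2.COLOR_RGB2HSV); m=optics.camera_model(n); W=world(m,d)
    for k in comps((h[...,1]<75)&(W[...,2]>.019)&(W[...,2]<.045)&(W[...,0]>.5)&(W[...,0]<.7)&(abs(W[...,1])<.35),30):
        P=W[k]; A=np.c_[P[:,:2]-P[:,:2].mean(0),np.ones(len(P))]
        if n=="top": print("plane",(np.linalg.lstsq(A,P[:,2],rcond=None)[0]).round(3),len(P))
E
```

```text
pick hit False z 0.0348 width 0.0407 0.0409 t 34.2333
place hit True [ 0.5683 -0.2303  0.0389] t 38.5833
tray [ 593.8 -226.6  124.1   85.    10.8] [ 0.10791874 11.90930716]
tray [591.5  -8.8  83.9 124.6  85. ] [-0.03358519  9.87938498]
tray [591.  182.4  83.3 120.8  89.5] [ 0.3473309  12.06029555]
grey [ 681.6 -209.4   49.6   93.    11. ] [ 678.3 -213.    12.3] px 331.0 130.0 453
grey [676.9 -16.2  91.8  57.1  84.8] [679.7 -16.3  12.6] px 269.0 130.0 440
grey [6.242e+02 1.837e+02 1.608e+02 9.030e+01 4.000e-01] [670.7 186.9  12.6] px 206.0 133.0 469
grey [ 618.3 -216.4   43.3   42.7   11.8] [ 619.1 -216.7   31.5] px 333.0 146.0 184
grey [564.3 185.3  43.   44.4  45.5] [591.4 185.5  32.3] px 205.0 156.0 324
grey [589.2  -8.4  37.9  86.9  89.6] [598.7  -5.9  24.1] px 266.0 154.0 190
grey [561.4  39.5   0.   25.9  89.8] [573.1  37.   11.8] px 253.0 162.0 24
grey [ 563.2 -226.9   42.7   43.3   11. ] [ 563.7 -227.1   31.3] px 337.0 163.0 187
plane [ 0.057 -0.037  0.031] 195
plane [0.046 0.018 0.032] 170
plane [-0.012 -0.011  0.024] 185
plane [0.002 0.02  0.032] 169
plane [ 0.006 -0.016  0.031] 194
tray [ 599.1 -224.7  124.5   93.    10.9] [-1.22881201 12.81120814]
tray [597.6  -6.9  92.9 126.   84.8] [-0.67047606 12.2895446 ]
tray [597.1 184.4  91.6 126.4  89.6] [ 0.09045044 12.86352723]
grey [ 624.2 -212.8   47.    48.3   10.1] [ 596.7 -219.7   30.1] px 205.0 162.0 328
grey [ 687.  -205.9   49.6   97.1   10.8] [ 685.8 -207.5   11.1] px 181.0 180.0 389
grey [685.8 -13.3  96.5  47.2  84.1] [678.8 -14.6  11.5] px 213.0 223.0 477
grey [595.8   3.5  44.9  88.1  72.2] [601.3  -4.2  22.3] px 238.0 212.0 232
grey [686.1 185.4  48.5  94.7   0. ] [681.6 185.5  11.6] px 248.0 277.0 595
grey [623.4 187.8  46.   46.7   9.5] [596.4 187.1  30.9] px 276.0 258.0 436
```

View pics/dtop.png

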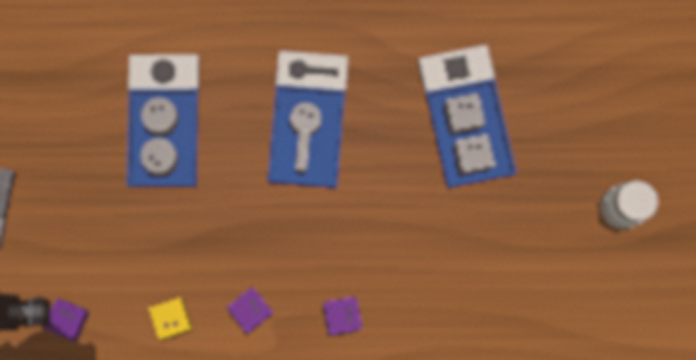

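View pics/dscene.png

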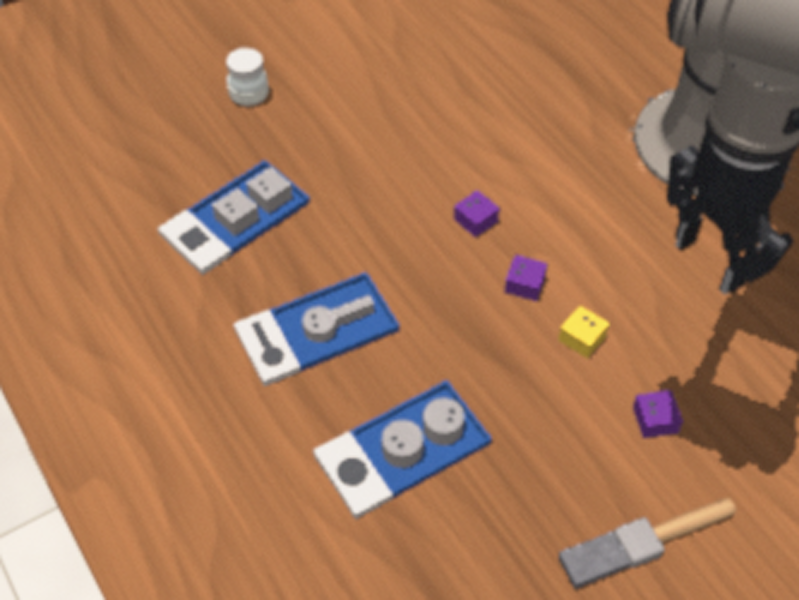

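Both views show all five samples inside the right trays. Their tops are at 31–32 mm (24 mm for the lollipop), spots are up, and the brush and jar have not been touched. I hand in.

```bash
python3 -c "
from workcell import r
print(r.finish_job())"
```

```text
the job is handed in; nothing more can be done
None
```

All five samples lie in their matching trays with spark spots up, the brush and jar were not touched, and the job is handed in at about 40 s of the 99 s allowed; the hand-in returned no verdict.

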